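# Close a drill jig: free the pad stop, drop the cover over its hidden pin, hold it down

### The job

A shaft collar is waiting on the sprung pad of the green drill jig. First free the pad: press the jig's sprung black stop knob down, turn it clockwise as far as it goes and let it spring back up. Then take the aluminium jig cover by its grip bar, lay it in the channel between the steel cheeks, slide it until the slot hidden in its underside drops over the locating pin, press it fully home on its ledges against the spring, and finish while still gripping the cover and pressing it down; leave the nut, the cone and the die ring alone.

Things in the scene. Friction and masses are not known exactly. Their poses are not given: they have to be found in the camera images.
- jig: Green drill jig bolted to the table. Origin on the table under the centre of its round brass pad; x is the way the cover slides on (roughly away from the robot), z up. Base 16 mm high, x -72 to 53, y -62 to 62, plus an ear under the stop knob (x -34 to 34, to y -133). Two steel cheeks, x -65 to 40, 60 mm high, outer faces y +-48.5, make the channel; both its ends are open.
- cover_home (a point): Where the middle of the cover's underside must end: jig x -15, y 0, z 38, level with the rest ledges (y 24.5 to 36.5 on both sides) on which the cover sits when home, its upper face then 54 mm above the table. Axes are the jig's. The channel is 73 mm wide here (y -36.5 to 36.5); above z 54 it flares at 45 degrees to 84 mm at its top, z 60.
- pin_tip (a point): Tip of the steel locating pin, at jig x -45, y 0, z 49. Upright, 10 mm thick, bullet nose in the top 4 mm (4 mm wide at the tip). Hidden once the cover lies over it: a cover that is not yet on the pin rides on the tip with its underside at z 49; when its slot meets the pin it can fall 5 mm, onto the collar.
- knob_grip (a point): Middle of the black grip bar of the stop knob: bar 40 long, 14 wide, 26 high, 13 mm of it below this point; under it a disc of 42 mm diameter. At jig x 0, y -95, z 69. At the start the bar lies along the jig's x with a white line on its +x half; this frame turns with the knob, its x along the bar.
- stop_knob (a joint): How far the stop knob is pressed in, in m: 0 up, 0.006 fully down (spring 3.6 N at first, 7.2 N fully down). It must be 4 mm or more down before it can turn (never force it round unpressed); let go, it springs up by itself at either end of the turn.
- stop_turn (a joint): Turn of the stop knob in rad: near 0 stop set (white line towards the red dot, the red tongue under the pad's arm: the pad cannot sink), 1.2 stop free (line towards the green dot, tongue clear). Grows clockwise seen from above; hard stop at 1.2.
- pad (a joint): How far the sprung brass pad has sunk, in m: 0 up, about 0.006 when the cover is home on its ledges. Its spring pushes up with about 6 N at first and 11 N at home, so that 5 to 9 N of push beyond the cover's weight hold the cover home.
- cover_grip (a point): Centre of the black grip bar on the middle of the jig cover. Cover: aluminium plate 100 (x) by 70 (y) by 16 mm, about 0.3 kg, flat on the table left of the jig at the start; bar 42 (x) by 14 (y) by 30 mm on top of it. This point is 31 mm above the plate's underside. Steel drill bush near the +x end, hidden slot near the -x end; x must end along the jig's x, not end for end.
- cover_socket (a point): Mouth of the blind slot in the cover's underside, 30 mm from the middle of the cover towards its -x end: 12 mm (x) by 16 mm (y), 13 mm deep.
- collar: Grey steel shaft collar, 42 mm diameter, 15 mm high, bore 16 mm, lying on the pad round its small spigot, its top 44 mm above the table while the pad is up. Origin at the centre of its underside.
- nut: Bystander: large dark hex nut, 46 x 53 x 22 mm, on the table. Origin at the centre of its underside.
- cone: Bystander: white nylon cone, 38 mm diameter, 90 mm high, standing on the table. Origin at the centre of its underside.
- die: Bystander: grey steel die ring, 56 mm diameter, 18 mm high, on the table. Origin at the centre of its underside.
Things that resemble listed ones, but are neither listed nor needed, are in the scene too. Leave any yellow look-alike of the collar alone.

How it is judged (in metres and radians):
On the way, in this order (a step that is already met when the one before it is completed fails the run):
1. the stop knob has been pressed, turned clockwise to its end and has sprung back up (value of joint stop_turn above 1 rad and value of joint stop_knob below 0.002 m), for 0.1 s.
2. the cover has dropped over the locating pin (horizontal distance between cover_socket and pin_tip below 0.004 m and z of cover_socket in the frame of jig below 0.0465 m), for 0.1 s.
At the end, for the whole second after the job is handed in: Stop knob past 1.0 rad and up (2 mm); cover slot over the pin (4 mm), cover level (0.04 rad), in line (0.08 rad), within 1.5 mm of its ledges, pad 4.5 mm down, collar within 6 mm of the pad centre; fingers hold the cover (3 N, grasp point within 30 mm of the grip bar centre) (all of step 1 and horizontal distance between cover_socket and pin_tip below 0.004 m and z of cover_socket in the frame of jig below 0.0395 m and angle between the x axis of cover_grip and the x axis of jig, either way round below 0.08 rad and angle between the z axis of cover_grip and the z axis of jig, either way round below 0.04 rad and value of joint pad above 0.0045 m and z of collar in the frame of jig below 0.0255 m and horizontal distance between collar and jig below 0.006 m and contact force between the fingers and cover above 3 N and distance between the grasp point and cover_grip below 0.03 m); the arm keeps its last pose, push and grip.
It fails at once if the nut, the cone or the die ring is shifted by more than 20 mm or the cone tipped (distance of any of nut, cone, die from where it was at the start of the episode above 0.02 m or angle between cone's own z axis and vertical above 0.3 rad).
It fails at once if the stop knob is forced round without being pressed in (value of joint stop_turn between 0.25 and 0.9 rad and value of joint stop_knob below 0.0025 m).
It also fails if it takes over 48 s, if anything falls off the work surface, if the arm or the gripper's body presses on something with over 40 N, if the wrist force passes 120 N, or if a joint passes its speed limit or range.

### The arm

A 6-joint arm with a two-finger parallel gripper is mounted at the origin on a cart in front of the work surface, level with it; the furniture and walls round the work are solid. World frame = base frame: x ahead of the robot, y to its left, z up, the work surface at z = 0. Lengths are in mm, angles in rad, forces in N, time in s.
With the tool pointing down it reaches from about 350 to 775 mm from the base axis. Payload 7.3 kg.
Tool frame: the origin (TCP) lies at the very end of the fingers, on their centre line; the grasp point (between the pads) lies 19 mm behind it (bot.grip_point_offset is the distance from the TCP to the grasp point, in mm); z points along the fingers, y is the line along which they close (so a half turn about z gives the same grasp; the last joint's range is limited). The gripper opens to 92 mm and grips with 3 to 60 N. Pads are 19 mm wide; open, the fingers measure 130 mm over their backs; the gripper's body (75 mm by 190 mm) begins 47 mm behind the grasp point.
Start: joints at [-1.296, 0.342, 1.524, -0, 1.275, -0.146], TCP at [214.481, -479.21, 226.741] pointing down, gripper open.
Joint ranges: [-2.53, 2.53], [-0.77, 2.02], [0.04, 2.7], [-1, 4.14], [0.28, 2.66], [-3.11, 3.11]. Speed limits (rad/s): [2.57, 2.57, 3.14, 3.14, 3.14, 3.14].

### API

Orientations are given as [roll, pitch, yaw] about the fixed x, y, z axes, in that order (R = Rz(yaw) Ry(pitch) Rx(roll)).
In Python, from plant import bot gives the robot as it stands. The module is installed in compiled form; this text tells all that it offers.
- The arm moves only by the shell command python3 -m jog 'ROWS' [OPENING]. ROWS is JSON, a list of rows, each a list of 6 numbers: the shift along the tool's x, y, z in mm, then the turn, a rotation vector about the tool's x, y, z in rad. In form: [[dx, dy, dz, rx, ry, rz], ...]. A call has 1 to 12 rows; each row shifts and turns the commanded pose from where the row before left it, along the tool's axes as they then stand; what a row does not reach is not made up. A row lasts 1/10 s, in which the tool goes at most 50 mm and 8.59 degrees, less where a joint would pass 70% of its speed; a pose out of reach is approached as far as the arm can. A call with a gripper value outside its range is refused whole. OPENING is the opening in per cent of the stroke, from 0 (shut) to 100 (fully open), set as the call begins (- or left out, the last holds). The fingers move at their own pace and stop on an object; the grip force is fixed at half the most. Time passes only in rows, so rows that do not move let the fingers close. It gives the time, the measured TCP pose, the force, the opening and the grip force at its end, in the units of the state.
- bot.get_obs(): the state, without advancing time (a new reading comes with each control period).
- bot.capture(name): name is "scene" or "top" or "wrist"; returns the picture (480x640x3 uint8, red, green, blue); there is no depth.
- bot.camera_model(name): a dict with "fx", "fy", "cx", "cy" (pixels), "position" and "orientation" of the camera in the world; the wrist camera has in their place "T_tool_cam" (4x4, takes a point from camera to tool coordinates, whose origin is the TCP and whose axes are the flange's). Camera axes: x right, y down, z forward; pixel columns grow to the right and rows downward; lengths in mm; the calibration is good to about 2 mm. A picture is of the moment at which its call begins: read the wrist's pose just before it. camera_model takes no time and is no camera call.
- bot.close_job(): hands the job in; it is judged then, once.
Trained networks look in the newest picture that a camera, given by its name, has taken for a name from the list of things; names that differ only in an ending like _2 or _b are one class to them, and where a whole thing is asked for, a point or a joint stands for the part that bears it (a point fixed in the world has none). Each returns a list of dicts, best first, with "p" (0 to 1); they miss things now and then, are a little off and sometimes report something else, mostly with a low value. They report only what shows in the picture. A call takes as long as a camera call. They do not tell look-alikes from the thing itself.
- bot.outline_of(target, camera): "mask" (480x640 bool, what is visible of it) and "pixel" ([column, row] in pixels, amid what is visible of it).
The state is a dict: "time": time; "joint_positions": joint angles; "dq": joint speeds; "tau": joint torques, N m; "tool_pos": TCP position; "tcp_rot": TCP orientation; "contact_force": force on the tool from outside, world axes, zero at the start; "moment": the same for the moment, N m; "grip_width": finger opening in mm; "finger_force": force on a finger pad.
Only numpy, scipy, OpenCV 4.12 (cv2) and the standard library are available. Lean on these libraries where they do the work, as an engineer would, in place of code of your own. Each camera call takes 0.05 s, during which the arm holds its last target. There are 200 camera calls.

## Working session

There is one attempt and no reset: what is moved stays moved. The work goes in short steps, Python scripts to look and compute and a shell command to move; the robot and the scene stay as the last step left them, time stands still between calls to the robot, and variables do not carry over. Pictures are saved under pics/ and viewed, at most 10 in all, crops included, and the job is handed in when it is done.

```bash
mkdir -p pics; cat > h.py <<'E'
from plant import bot
import numpy as np, cv2
from scipy.spatial.transform import Rotation as R
def cam(name):
    m=bot.camera_model(name)
    K=(m["fx"],m["fy"],m["cx"],m["cy"])
    if "T_tool_cam" in m:
        o=bot.get_obs(); T=np.eye(4); T[:3,:3]=R.from_euler('xyz',o["tcp_rot"]).as_matrix(); T[:3,3]=o["tool_pos"]
        return K,T@np.array(m["T_tool_cam"])
    T=np.eye(4); q=np.array(m["orientation"],float)
    T[:3,:3]=q if q.shape==(3,3) else R.from_euler('xyz',q).as_matrix() if q.size==3 else R.from_quat(q).as_matrix()
    T[:3,3]=m["position"]; return K,T
def atz(c,px,z):
    (fx,fy,cx,cy),T=c
    d=T[:3,:3]@np.array([(px[0]-cx)/fx,(px[1]-cy)/fy,1.]); return T[:3,3]+d*(z-T[2,3])/d[2]
def proj(c,p):
    (fx,fy,cx,cy),T=c; q=T[:3,:3].T@(np.array(p)-T[:3,3]); return q[0]/q[2]*fx+cx,q[1]/q[2]*fy+cy
def save(im,n): cv2.imwrite('pics/'+n,im[:,:,::-1])
E
python3 - <<'E'
from h import *
for n in("top","scene"):
    print(n,bot.camera_model(n))
    save(bot.capture(n),n+'0.png'); c=cam(n)
    for t in("jig","stop_knob","cover_grip","collar","nut","cone","die"):
        for d in bot.outline_of(t,n)[:3]: print(t,np.round(d["pixel"]),round(d["p"],2),d["mask"].sum(),atz(c,d["pixel"],40).round())
E
```

```text
top {'fx': 560.4603754936256, 'fy': 560.4603754936256, 'cx': 325.7728056111137, 'cy': 235.93202238628888, 'position': array([380.0608104 , 134.42432418, 918.89892058]), 'orientation': array([-2.90168354e+00, -1.70487034e-03, -1.62274975e+00])}
jig [417. 258.] 0.75 6821 [551. -21.  40.]
cover_grip [336. 371.] 0.74 768 [382. 116.  40.]
cover_grip [236. 288.] 0.59 2756 [517. 267.  40.]
collar [408. 244.] 0.89 448 [575. -10.  40.]
collar [402. 193.] 0.67 441 [661.  -7.  40.]
nut [339. 373.] 0.76 787 [378. 113.  40.]
cone [213. 176.] 0.9 544 [707. 303.  40.]
die [344. 157.] 0.89 794 [728.  85.  40.]
scene {'fx': 464.403304219078, 'fy': 464.403304219078, 'cx': 316.28983743588714, 'cy': 238.86657958452423, 'position': array([281.17742733, 710.22197162, 730.67477065]), 'orientation': array([-2.36154213,  0.01696837, -2.66949139])}
jig [367. 214.] 0.91 2944 [537. -11.  40.]
jig [368. 178.] 0.55 273 [ 584. -130.   40.]
stop_knob [367. 178.] 0.87 281 [ 586. -127.   40.]
cover_grip [317. 319.] 0.93 1914 [509. 286.  40.]
cover_grip [369. 178.] 0.74 281 [ 583. -132.   40.]
cover_grip [213. 291.] 0.45 561 [714. 317.  40.]
collar [311. 207.] 0.79 215 [659.  21.  40.]
collar [358. 212.] 0.56 219 [557.  -8.  40.]
collar [366. 178.] 0.22 277 [ 588. -128.   40.]
nut [416. 286.] 0.85 536 [375. 136.  40.]
cone [215. 289.] 0.84 524 [714. 311.  40.]
die [268. 224.] 0.76 394 [717. 113.  40.]
die [216. 293.] 0.39 552 [707. 317.  40.]
```

View pics/top0.png

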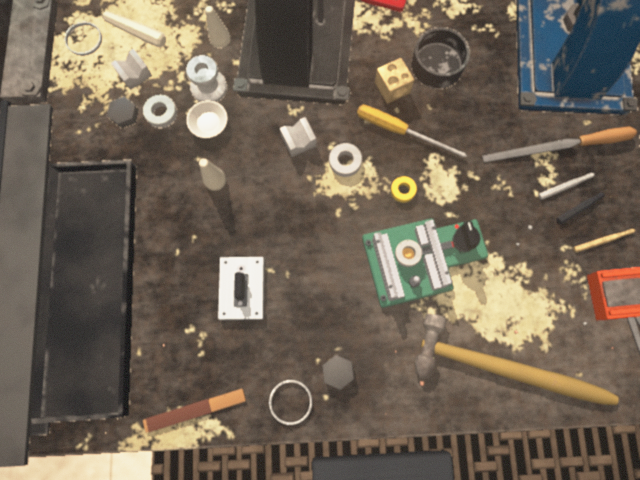

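View pics/scene0.png

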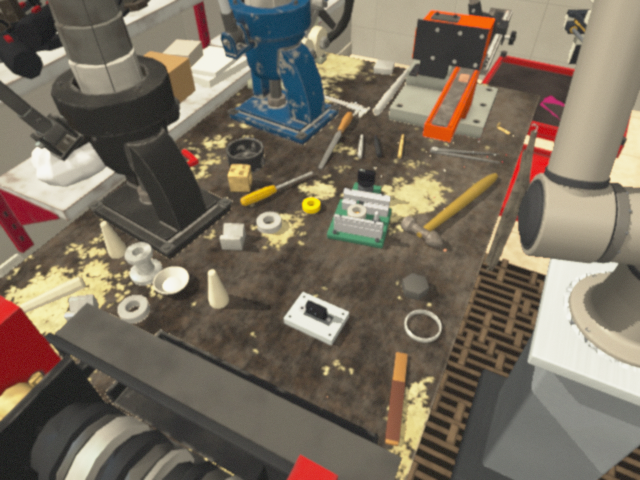

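The top view shows the white cover at (241,288) and the green jig, with the grey collar on its pad at (408,253). The black knob is at (466,236). 

What could be mistaken for the things I want:
- **Collar:** grey at (408,253) is on the jig. The yellow one at (403,189), the die ring at (345,159) and the washer at (159,110) are not it.
- **Cover:** the plate at (241,288) is the only candidate; the nut at (338,373) gets a false cover_grip report.
- **Knob:** the black one at (466,236).

One close crop will check these choices.

```bash
python3 - <<'E'
from h import *
im=cv2.imread('pics/top0.png')
a=cv2.resize(im[205:315,355:495],None,fx=4,fy=4,interpolation=2); b=cv2.resize(im[250:325,210:270],None,fx=4,fy=4,interpolation=2)
o=np.zeros((440,800,3),np.uint8); o[:440,:560]=a; o[:300,560:800]=b; cv2.imwrite('pics/crop.png',o)
c=cam("top"); 
for n,p,z in(("collar",(408,253),44),("knob",(466,236),82),("cover",(241,288),16)): print(n,atz(c,p,z).round(1))
E
```

```text
collar [559.   -7.8  44. ]
knob [573.2 -93.   82. ]
cover [520.8 263.2  16. ]
```

View pics/crop.png

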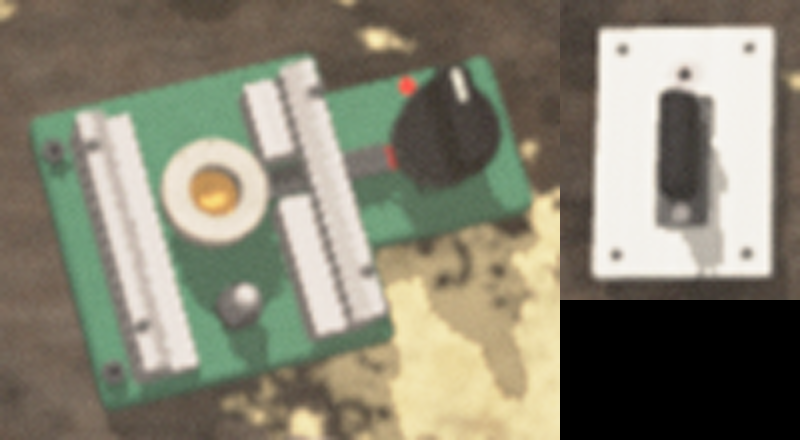

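The crop settles it. The jig is turned about +15° with the pin at the near end, and the grey collar is on its pad. The white line is towards the far side, near the red dot. The cover's bush is at crop (684,74), the far end, so the cover is already the right way round.

```bash
python3 - <<'E'
from h import *
o=bot.get_obs(); print(o); M=R.from_euler('xyz',o["tcp_rot"]).as_matrix(); print(M.round(3)); print(bot.camera_model("wrist"))
for p in ([380,-160,300],[565,-55,260]): print((M.T@(np.array(p)-o["tool_pos"])).round())
E
```

```text
{'time': 0.8, 'joint_positions': array([-1.29598409e+00,  3.41947576e-01,  1.52412917e+00,  2.64777065e-06,
        1.27541448e+00, -1.46008638e-01]), 'dq': array([ 0.00142664, -0.00132033, -0.00028584,  0.00054512, -0.00077774,
        0.00027862]), 'tau': array([ 2.70691402e-03, -4.31074762e+01, -2.44469798e+01,  7.21468544e-02,
        4.81692504e-02, -2.05048138e-05]), 'tool_pos': array([ 214.48476882, -479.18886541,  226.75753718]), 'tcp_rot': array([3.14149194e+00, 1.22497415e-05, 4.20820102e-01]), 'contact_force': array([0.39427089, 0.07324778, 0.60553051]), 'moment': array([-0.00318452, -0.02474572, -0.05198825]), 'finger_force': 0.0, 'grip_width': 91.96539093081682}
[[ 0.913  0.409  0.   ]
 [ 0.409 -0.913 -0.   ]
 [-0.     0.    -1.   ]]
{'fx': 423.25938922012466, 'fy': 423.25938922012466, 'cx': 321.9880697775724, 'cy': 241.6295974796807, 'T_tool_cam': array([[ 3.45530352e-04, -9.67781017e-01, -2.51793137e-01,
         6.74503629e+01],
       [ 9.99999710e-01,  5.05204070e-04, -5.69501849e-04,
        -5.30161308e-01],
       [ 6.78359996e-04, -2.51792867e-01,  9.67780911e-01,
        -1.59318574e+02],
       [ 0.00000000e+00,  0.00000000e+00,  0.00000000e+00,
         1.00000000e+00]])}
[ 281. -224.  -73.]
[ 493. -244.  -33.]
```

```bash
python3 -m jog '[[30,-35,-15,0,0,0],[35,-35,-15,0,0,0.02],[38,-28,-15,0,0,0.03],[38,-28,-15,0,0,0.03],[38,-28,-10,0,0,0.03],[38,-28,0,0,0,0.03],[40,-20,0,0,0,0.03],[40,0,5,0,0,0],[45,0,25,0,0,0],[45,0,25,0,0,0],[45,0,25,0,0,0],[0,0,10,0,0,0]]'; python3 - <<'E'
from h import *
print(bot.get_obs()["tool_pos"])
E
```

```text
time: 2.0
tool_pos: [549.4, -157.6, 204.3]
tcp_rot: [-3.139, 0.002, 0.254]
contact_force: [0.5, -0.2, 0.6]
grip_width: 91.7
finger_force: 0.0
[ 549.41791135 -157.60955407  204.25868762]
```

```bash
python3 -m jog '[[20,-35,-10,0,0,0],[20,-35,0,0,0,0],[0,0,0,0,0,0],[0,0,0,0,0,0]]'; python3 - <<'E'
from h import *
c=cam("wrist"); im=bot.capture("wrist"); save(im,'w1.png')
np.savez('w1.npz',K=c[0],T=c[1])
for t in("stop_knob","collar","jig","pin_tip"):
    for d in bot.outline_of(t,"wrist")[:2]: print(t,np.round(d["pixel"]),round(d["p"],2),atz(c,d["pixel"],44).round(1))
E
```

```text
time: 2.4
tool_pos: [567.9, -81.5, 218.6]
tcp_rot: [3.141, 0.0, 0.253]
contact_force: [0.1, -1.0, 0.5]
grip_width: 91.5
finger_force: 0.0
stop_knob [351. 212.] 0.64 [ 578.1 -102.3   44. ]
collar [227. 209.] 0.89 [555.9  -5.9  44. ]
collar [270.  49.] 0.79 [679.8 -12.9  44. ]
jig [265. 206.] 0.89 [565.6 -34.3  44. ]
pin_tip [267. 205.] 0.93 [567.4 -36.   44. ]
```

View pics/w1.png

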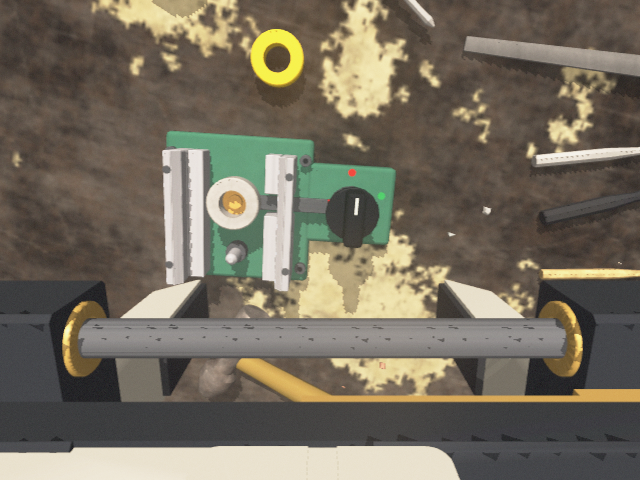

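The wrist view shows:
- the collar ring at (233,203) and the pin tip near (231,259)
- base corners at (167,131) and (313,141), ear corners at (395,168) and (388,244)
- the knob with its line at (356,206), pointing to the red dot at (352,173)

Next I fit the jig's pose to these points.

```bash
cat > fit.py <<'E'
from h import *
from scipy.optimize import least_squares
def fit(c,J,P,x0,drop=()):
    J=np.array(J,float);P=np.array(P,float)
    def w(v,j): return np.array([v[0]+np.cos(v[2])*j[0]-np.sin(v[2])*j[1],v[1]+np.sin(v[2])*j[0]+np.cos(v[2])*j[1],j[2]])
    f=lambda v:np.ravel([np.array(proj(c,w(v,j)))-p for j,p in zip(J,P)])
    s=least_squares(f,x0,loss='soft_l1'); return s.x,f(s.x).reshape(-1,2).round(1),w
E
python3 - <<'E'
from fit import *
z=np.load('w1.npz'); c=(tuple(z['K']),z['T'])
v,r,w=fit(c,[(0,0,44),(-45,0,49),(53,62,16),(53,-62,16),(34,-133,16),(-34,-133,16)],[(233,203),(231,259),(167,131),(313,141),(395,168),(388,244)],[560,-8,.25])
print(v.round(3),r); k=w(v,(0,-95,69)); print(k, proj(c,k),proj(c,w(v,(20,-95,82))),proj(c,w(v,(-20,-95,82))),proj(c,w(v,(40,62,60))),proj(c,w(v,(-45,0,0))))
o=bot.get_obs(); M=R.from_euler('xyz',o["tcp_rot"]).as_matrix()
print((M.T@(k-o["tool_pos"])).round(1), v[2]-o["tcp_rot"][2])
E
```

```text
[ 5.60957e+02 -8.62700e+00  1.95000e-01] [[-1.   0.8]
 [-0.5  0.6]
 [-2.8 -0.4]
 [ 0.9 -1.5]
 [ 1.7 -0.4]
 [ 0.8  1.2]]
[ 579.37237951 -101.82525324   69.        ] (np.float64(353.1877222779254), np.float64(216.72819690340765)) (np.float64(356.6847812685857), np.float64(192.36332275677375)) (np.float64(352.35460602663136), np.float64(247.29148406944245)) (np.float64(143.21847751187337), np.float64(148.7302852095923)) (np.float64(241.6258898349822), np.float64(244.0825231038868))
[  6.6  20.9 149.5] -0.05408674629182292
```

```bash
python3 -m jog '[[6.6,20.9,0,0,0,0.054],[0,0,40,0,0,0],[0,0,40,0,0,0],[0,0,35,0,0,0],[0,0,25,0,0,0],[0,0,12,0,0,0],[0,0,8,0,0,0],[0,0,0,0,0,0]]' 38; python3 - <<'E'
from h import *
c=cam("wrist"); im=bot.capture("wrist"); save(im,'w2.png'); print(bot.get_obs()["tool_pos"])
E
```

```text
time: 3.45
tool_pos: [579.6, -100.9, 58.2]
tcp_rot: [-3.142, 0.0, 0.196]
contact_force: [0.0, 0.7, -0.5]
grip_width: 35.9
finger_force: 0.0
[ 580.15994411 -100.93504035   59.1060173 ]
```

View pics/w2.png

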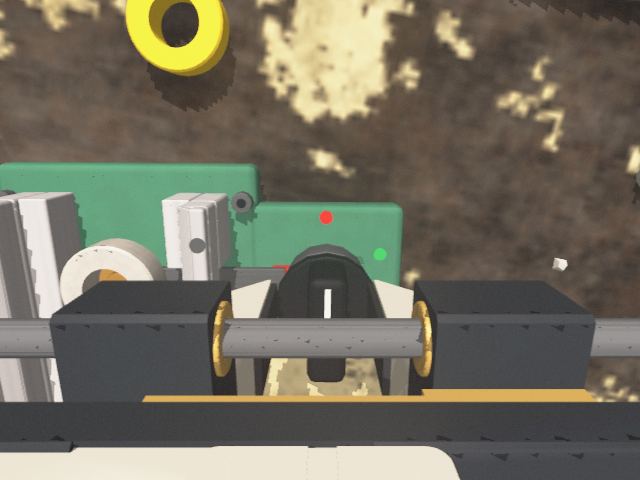

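The bar at column 327 is centred between the fingers and lined up with them. I close the gripper on it.

```bash
python3 -m jog '[[0,0,0,0,0,0],[0,0,0,0,0,0],[0,0,0,0,0,0],[0,0,0,0,0,0],[0,0,0,0,0,0]]' 0; python3 -m jog '[[0,0,2,0,0,0],[0,0,2,0,0,0],[0,0,2,0,0,0],[0,0,1,0,0,0],[0,0,0,0,0,0],[0,0,0,0,0,0]]'
```

```text
time: 4.0
tool_pos: [580.5, -101.8, 59.4]
tcp_rot: [3.139, -0.002, 0.197]
contact_force: [0.8, -5.7, 3.9]
grip_width: 13.8
finger_force: 30.0
time: 4.6
tool_pos: [580.7, -101.8, 53.3]
tcp_rot: [3.139, -0.003, 0.197]
contact_force: [-1.1, -5.2, 10.3]
grip_width: 13.8
finger_force: 30.0
```

```bash
python3 -m jog '[[0,0,0,0,0,0.1],[0,0,0,0,0,0.13],[0,0,0,0,0,0.13],[0,0,0,0,0,0.13],[0,0,0,0,0,0.13],[0,0,0,0,0,0.13],[0,0,0,0,0,0.13],[0,0,0,0,0,0.13],[0,0,0,0,0,0.12],[0,0,0,0,0,0.1],[0,0,0,0,0,0],[0,0,0,0,0,0]]'; python3 - <<'E'
from h import *
o=bot.get_obs();print(o["joint_positions"].round(2),o["moment"].round(2))
E
```

```text
time: 5.8
tool_pos: [580.3, -103.1, 53.3]
tcp_rot: [3.141, -0.005, -1.032]
contact_force: [-3.6, -9.4, 9.7]
grip_width: 13.9
finger_force: 30.3
[-0.3   0.64  1.55 -0.    0.95  2.3 ] [-1.73  0.67  0.52]
```

```bash
python3 -m jog '[[0,0,-3,0,0,0],[0,0,-3,0,0,0],[0,0,-1,0,0,0],[0,0,0,0,0,0]]'; python3 -m jog '[[0,0,0,0,0,0],[0,0,0,0,0,0],[0,0,0,0,0,0],[0,0,-10,0,0,0],[0,0,-30,0,0,0],[0,0,-40,0,0,0],[0,0,-50,0,0,-0.14],[0,0,-40,0,0,-0.15],[0,0,0,0,0,-0.15],[0,0,0,0,0,-0.15]]' 38; python3 - <<'E'
from h import *
c=cam("wrist"); im=bot.capture("wrist"); save(im,'w3.png'); np.savez('w3.npz',K=c[0],T=c[1])
E
```

```text
time: 6.2
tool_pos: [580.2, -102.9, 59.4]
tcp_rot: [3.141, -0.005, -1.032]
contact_force: [-1.9, -8.8, 3.9]
grip_width: 13.9
finger_force: 30.3
time: 7.2
tool_pos: [580.3, -100.4, 231.1]
tcp_rot: [-3.141, -0.004, -0.437]
contact_force: [-0.4, 0.1, -0.9]
grip_width: 34.7
finger_force: 0.0
```

View pics/w3.png

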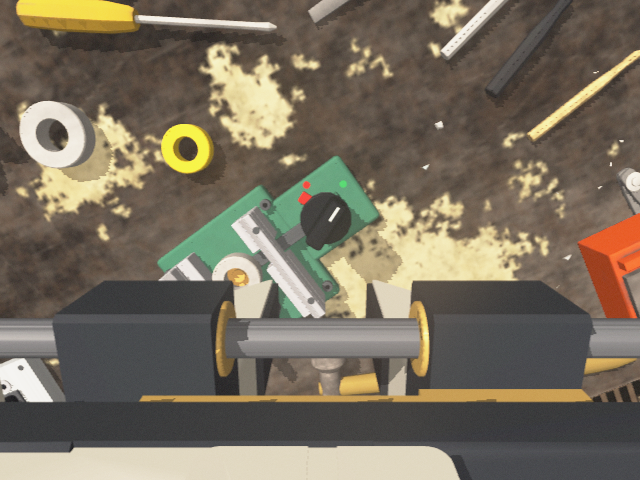

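The white line at (335,214) now points to the green dot at (343,184). Measured against the jig edge the knob has turned about 1.2 rad, and it has sprung back up. On to the cover.

```bash
python3 -m jog '[[0,0,0,0,0,-0.145],[0,0,0,0,0,-0.145],[0,0,0,0,0,-0.145],[-5,-35,5,0,0,0],[-5,-45,5,0,0,0],[-5,-48,5,0,0,0],[-5,-48,5,0,0,0],[-5,-48,5,0,0,0],[-5,-48,5,0,0,0],[-5,-45,5,0,0,0],[-5,-35,5,0,0,0],[0,-12,0,0,0,0]]' 45;python3 -m jog '[[0,0,0,0,0,0],[0,0,0,0,0,0]]';  python3 - <<'E'
from h import *
c=cam("wrist"); im=bot.capture("wrist"); save(im,'w4.png'); np.savez('w4.npz',K=c[0],T=c[1]); print(bot.get_obs()["joint_positions"])
for t in("cover_grip",):
    for d in bot.outline_of(t,"wrist")[:2]:
        ct=max(cv2.findContours(d["mask"].astype(np.uint8),0,2)[0],key=cv2.contourArea); print(d["pixel"],d["p"],cv2.approxPolyDP(ct,8,True).reshape(-1,2).tolist())
E
```

```text
time: 8.45
tool_pos: [540.9, 267.2, 187.8]
tcp_rot: [-3.141, 0.002, -0.007]
contact_force: [0.9, 0.0, -0.3]
grip_width: 41.6
finger_force: 0.0
time: 8.65
tool_pos: [542.9, 262.9, 188.6]
tcp_rot: [3.141, -0.0, -0.009]
contact_force: [-0.4, -0.2, 0.7]
grip_width: 41.1
finger_force: 0.0
[ 3.23439409e-01  5.15153196e-01  1.35586759e+00 -6.44353591e-04
  1.27044307e+00  1.90460315e+00]
[321.9, 240.0] 0.68 [[280, 179], [278, 298], [359, 301], [366, 181]]
```

View pics/w4.png

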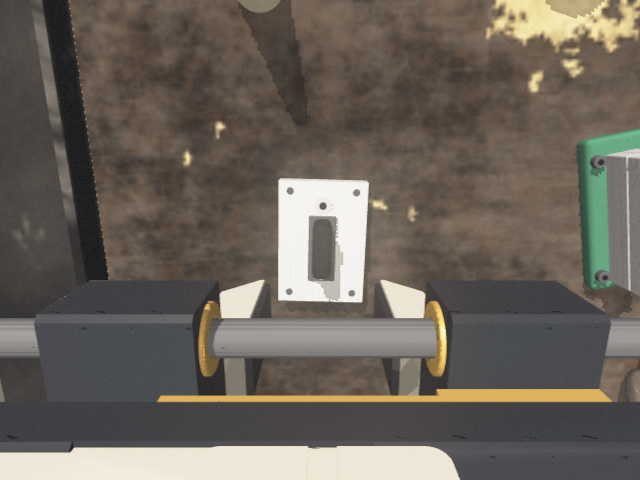

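The close view shows plate corners at (280,179), (368,181), (362,303) and (278,300), with the bush at (322,206) on the far end, which is +x. The bar is centred near (322,248).

```bash
python3 - <<'E'
from fit import *
z=np.load('w4.npz'); c=(tuple(z['K']),z['T'])
v,r,w=fit(c,[(50,35,16),(50,-35,16),(-50,-35,16),(-50,35,16)],[(279.5,179),(368,181),(362,303),(278,300)],[520,263,0])
print(v.round(3),r.tolist()); k=w(v,(0,0,31)); print(k,[proj(c,w(v,(x,0,46))) for x in(21,-21)])
o=bot.get_obs(); M=R.from_euler('xyz',o["tcp_rot"]).as_matrix()
print((M.T@(k-o["tool_pos"])).round(1), o["tcp_rot"][2]-v[2])
E
```

```text
[ 5.22718e+02  2.63774e+02 -3.90000e-02] [[-0.6, 0.6], [0.5, 1.3], [-0.3, -1.5], [0.4, -0.9]]
[522.71799341 263.77425212  31.        ] [(np.float64(322.65594824404997), np.float64(225.4580940549907)), (np.float64(320.98306940827155), np.float64(279.8187077514386))]
[-20.5  -1.4 157.7] 0.028090285165106366
```

```bash
python3 -m jog '[[-20.5,-1.4,0,0,0,0.028],[0,0,45,0,0,0],[0,0,45,0,0,0],[0,0,35,0,0,0],[0,0,25,0,0,0],[0,0,12,0,0,0],[0,0,5,0,0,0],[0,0,0,0,0,0]]'; python3 -m jog '[[0,0,0,0,0,0],[0,0,0,0,0,0],[0,0,0,0,0,0],[0,0,0,0,0,0],[0,0,0,0,0,0]]' 0
```

```text
time: 9.55
tool_pos: [522.8, 264.9, 21.8]
tcp_rot: [-3.141, -0.001, -0.037]
contact_force: [0.5, 0.9, -0.2]
grip_width: 41.3
finger_force: 0.0
time: 10.05
tool_pos: [522.5, 265.2, 22.0]
tcp_rot: [3.141, -0.001, -0.036]
contact_force: [-0.9, -1.3, 4.7]
grip_width: 13.7
finger_force: 30.0
```

```bash
python3 -m jog '[[0,0,-15,0,0,0],[0,0,-30,0,0,0],[0,0,-35,0,0,0],[2,25,0,0,0,0],[3,40,0,0,0,0],[3,45,0,0,0,0],[3,45,0,0,0,0],[3,45,0,0,0,0],[3,40,0,0,0,0],[0,25,0,0,0,0],[0,15,0,0,0,-0.115],[0,0,0,0,0,-0.116]]'; python3 -m jog '[[0,0,0,0,0,0],[0,0,0,0,0,0],[0,0,0,0,0,0]]'; python3 - <<'E'
from h import *
c=cam("wrist"); im=bot.capture("wrist"); save(im,'w5.png'); np.savez('w5.npz',K=c[0],T=c[1])
E
```

```text
time: 11.25
tool_pos: [528.7, -17.2, 101.0]
tcp_rot: [3.141, 0.001, 0.197]
contact_force: [0.6, 0.3, -3.0]
grip_width: 13.8
finger_force: 30.0
time: 11.55
tool_pos: [528.9, -14.6, 101.2]
tcp_rot: [-3.141, 0.0, 0.193]
contact_force: [-0.3, 0.7, -2.9]
grip_width: 14.2
finger_force: 30.0
```

View pics/w5.png

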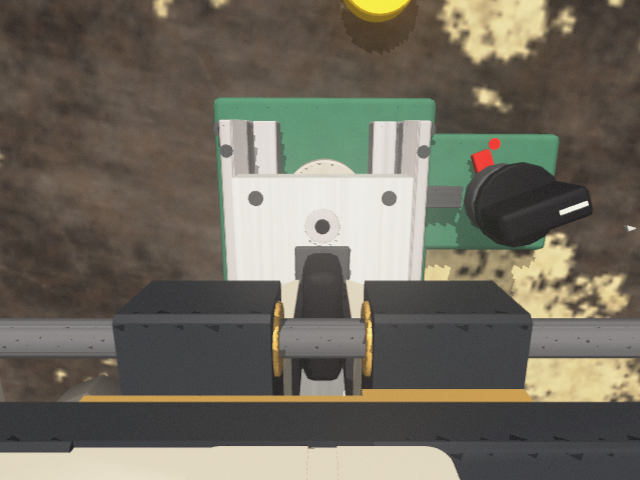

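This view shows cheek corners at (220,121) and (434,121), and base corners at (216,98) and (434,99). The ear is at (557,135) and (545,248), and the cover's far edge runs (233,177) to (413,174). I compare jig and cover in this same picture.

```bash
python3 - <<'E'
from fit import *
z=np.load('w5.npz'); c=(tuple(z['K']),z['T'])
v,r,w=fit(c,[(40,48.5,60),(40,-48.5,60),(53,62,16),(53,-62,16),(34,-133,16),(-34,-133,16)],[(220,121),(434,121),(216,98),(434,99),(557,135),(545,248)],[560,-8,.2])
print(v.round(3),r.tolist())
g=cv2.cvtColor(cv2.imread('pics/w5.png'),6)
# subpixel edges of plate: top edge at columns; side edges at rows
for x in(250,290,350,390): s=g[165:190,x].astype(int); print('top',x,165+np.argmax(abs(np.diff(s))),end=' ')
for y in(200,230,260):
    print('L',y,[int(i) for i in g[y,218:240]],'R',[int(i) for i in g[y,405:432]])
u,r2,_=fit(c,[(50,35,95.2),(50,-35,95.2)],[(233,177),(413,174)],[529,-15,.2]); print(u.round(3),r2.tolist())
d=u[:2]-v[:2]; C,S=np.cos(v[2]),np.sin(v[2]); print('cover in jig',C*d[0]+S*d[1],-S*d[0]+C*d[1],u[2]-v[2], bot.get_obs()["tcp_rot"])
E
```

```text
[ 5.60374e+02 -9.46400e+00  1.91000e-01] [[-0.6, -0.2], [-1.8, 0.4], [-3.7, -0.0], [4.3, -0.4], [5.7, -0.3], [1.2, 3.5]]
top 250 173 top 290 173 top 350 168 top 390 177 L 200 [94, 104, 117, 121, 115, 162, 206, 215, 216, 216, 217, 218, 216, 217, 224, 230, 233, 234, 235, 235, 235, 233] R [232, 231, 233, 234, 234, 232, 227, 206, 206, 197, 193, 212, 216, 217, 218, 217, 219, 217, 214, 210, 192, 153, 113, 112, 114, 115, 109]
L 230 [110, 110, 102, 108, 120, 123, 141, 179, 210, 216, 215, 216, 216, 218, 218, 218, 226, 232, 233, 233, 235, 235] R [233, 233, 233, 233, 233, 220, 194, 188, 192, 210, 218, 218, 218, 219, 218, 218, 217, 212, 194, 156, 126, 132, 134, 135, 135, 135, 134]
L 260 [94, 98, 96, 96, 99, 110, 117, 121, 168, 206, 213, 216, 214, 216, 215, 215, 216, 218, 227, 230, 232, 233] R [233, 232, 233, 223, 199, 193, 197, 207, 215, 217, 218, 218, 219, 216, 215, 210, 195, 156, 116, 104, 131, 155, 155, 153, 152, 152, 151]
[ 5.29782e+02 -1.50450e+01  2.10000e-01] [[-0.2, 0.0], [0.2, 0.0]]
cover in jig -31.095216671281797 0.3269807832431866 0.01932017776992692 [-3.14156420e+00  1.87237537e-04  1.93880142e-01]
```

```bash
cat > lat.py <<'E'
from h import *
def lat(png,npz,zc,L0,R0,cl,cr,rows,crows):
    z=np.load(npz); c=(tuple(z['K']),z['T']); g=cv2.GaussianBlur(cv2.cvtColor(cv2.imread(png),6),(3,3),0).astype(float)
    T=z['T']; yaw=np.arctan2(-T[1,1],-T[0,1])
    ex=np.array([np.cos(yaw),np.sin(yaw)]); ey=np.array([-ex[1],ex[0]]); tcp=bot.get_obs()["tool_pos"][:2]
    def edge(y,a,b,th,up):
        s=g[y,a:b]; k=np.where((s[:-1]<th)&(s[1:]>=th) if up else (s[:-1]>=th)&(s[1:]<th))[0]
        if not len(k): return None
        i=k[0] if up else k[-1]; return a+i+(th-s[i])/(s[i+1]-s[i])
    def line(x,zz):  # robust line y=a+b x in tool-aligned frame about TCP
        P=np.array([atz(c,p,zz)[:2]-tcp for p in x]); X,Y=P@ex,P@ey
        m=np.ones(len(X),bool)
        for _ in range(5):
            q=np.polyfit(X[m],Y[m],1); e=Y-np.polyval(q,X); m=abs(e)<max(.4,1.5*np.std(e[m]))
        return q,m.sum(),e[m].std()
    for nm,zz,rg,th,(a,b,d,f) in(('cheek',60,rows,165,(*L0,*R0)),('cover',zc,crows,224,(*cl,*cr))):
        l=[(edge(y,a,b,th,True),y) for y in rg]; r=[(edge(y,d,f,th,False),y) for y in rg]
        l=[p for p in l if p[0]]; r=[p for p in r if p[0]]
        ql,qr=line(l,zz),line(r,zz); print(nm,'L',ql,'R',qr,'mid slope,y:',((ql[0]+qr[0])/2).round(3),'width',(ql[0]-qr[0])[1].round(1))
E
python3 - <<'E'
from lat import *
lat('pics/w5.png','w5.npz',95.2,(205,240),(415,445),(222,245),(400,420),range(150,272),range(185,272))
E
```

```text
cheek L (array([-4.95129275e-03,  4.80815411e+01]), np.int64(115), np.float64(0.06862359057636438)) R (array([-3.78660888e-03, -4.86506614e+01]), np.int64(111), np.float64(0.06638619372631763)) mid slope,y: [-0.004 -0.285] width 96.7
cover L (array([5.82866297e-03, 3.57353635e+01]), np.int64(87), np.float64(0.041263506148628566)) R (array([-5.55470447e-04, -3.43999732e+01]), np.int64(87), np.float64(0.036448167904022825)) mid slope,y: [0.003 0.668] width 70.1
```

```bash
python3 -m jog '[[0,0.95,0,0,0,0.007],[0,0,10,0,0,0],[0,0,8,0,0,0],[0,0,5,0,0,0],[0,0,3,0,0,0],[0,0,1,0,0,0],[0,0,0,0,0,0],[0,0,0,0,0,0]]'
```

```text
time: 12.4
tool_pos: [529.4, -16.1, 74.6]
tcp_rot: [3.141, -0.0, 0.188]
contact_force: [-1.0, -0.6, -2.9]
grip_width: 14.0
finger_force: 30.0
```

```bash
python3 -m jog '[[0,0,1,0,0,0],[0,0,1,0,0,0],[0,0,0,0,0,0],[0,0,0,0,0,0]]'
```

```text
time: 12.8
tool_pos: [529.2, -16.1, 72.4]
tcp_rot: [3.141, -0.0, 0.188]
contact_force: [0.1, 0.8, -2.2]
grip_width: 14.1
finger_force: 30.0
```

```bash
python3 -m jog '[[0,0,0.5,0,0,0],[0,0,0.5,0,0,0],[0,0,0.5,0,0,0],[0,0,0,0,0,0],[0,0,0,0,0,0]]'
```

```text
time: 13.3
tool_pos: [529.2, -16.0, 70.9]
tcp_rot: [3.142, -0.0, 0.188]
contact_force: [-0.5, 0.3, -1.3]
grip_width: 13.8
finger_force: 30.0
```

```bash
python3 -m jog '[[0,0,0.6,0,0,0],[0,0,0,0,0,0],[0,0,0,0,0,0]]'; python3 -m jog '[[3,0,0,0,0,0],[3,0,0,0,0,0],[2,0,0,0,0,0],[2,0,0,0,0,0],[0,0,0,0,0,0],[0,0,0,0,0,0]]'
```

```text
time: 13.6
tool_pos: [529.4, -16.1, 70.7]
tcp_rot: [3.141, -0.001, 0.188]
contact_force: [-0.8, 0.7, 4.2]
grip_width: 13.7
finger_force: 30.0
time: 14.2
tool_pos: [538.7, -14.2, 70.5]
tcp_rot: [3.142, 0.001, 0.188]
contact_force: [-4.3, -1.1, 5.8]
grip_width: 14.0
finger_force: 30.0
```

```bash
python3 -m jog '[[1.5,0,0,0,0,0],[1.5,0,0,0,0,0],[1,0,0,0,0,0],[0,0,0,0,0,0],[0,0,0,0,0,0]]'; for i in 1 2; do python3 -m jog '[[0.7,0,0,0,0,0],[0,0,0,0,0,0],[0,0,0,0,0,0]]'|egrep 'tool|contact'; done
```

```text
time: 14.7
tool_pos: [543.1, -13.4, 69.9]
tcp_rot: [-3.142, -0.0, 0.188]
contact_force: [0.1, -0.3, -2.3]
grip_width: 14.0
finger_force: 30.0
tool_pos: [543.7, -13.3, 70.2]
contact_force: [-0.4, 0.8, -3.1]
tool_pos: [544.4, -13.2, 70.3]
contact_force: [0.7, -0.1, -2.4]
```

Contact vanished, so the pin tip is inside the slot. I move slightly further on and lower while watching the forces.

```bash
python3 -m jog '[[0.6,0,0,0,0,0],[0,0,1,0,0,0],[0,0,1,0,0,0],[0,0,0,0,0,0],[0,0,0,0,0,0]]'|egrep 'tool|contact';  python3 -m jog '[[0,0,0.7,0,0,0],[0,0,0.7,0,0,0],[0,0,0,0,0,0],[0,0,0,0,0,0]]'|egrep 'tool|contact'
```

```text
tool_pos: [544.8, -13.1, 68.2]
contact_force: [-0.5, 0.6, -1.5]
tool_pos: [545.0, -13.1, 66.8]
contact_force: [0.6, -0.3, -2.7]
```

```bash
python3 -m jog '[[0,0,1,0,0,0],[0,0,1,0,0,0],[0,0,0,0,0,0],[0,0,0,0,0,0]]'|egrep 'tool|contact';  python3 -m jog '[[0,0,1,0,0,0],[0,0,1,0,0,0],[0,0,0,0,0,0],[0,0,0,0,0,0]]'|egrep 'tool|contact'
```

```text
tool_pos: [545.1, -13.1, 65.2]
contact_force: [-1.5, -0.1, 3.5]
tool_pos: [545.1, -13.1, 63.0]
contact_force: [-1.0, -0.2, 5.0]
```

```bash
python3 -m jog '[[0,0,1,0,0,0],[0,0,1,0,0,0],[0,0,0.5,0,0,0],[0,0,0,0,0,0],[0,0,0,0,0,0]]'|egrep 'tool|contact';  python3 -m jog '[[0,0,0.5,0,0,0],[0,0,0.5,0,0,0],[0,0,0,0,0,0],[0,0,0,0,0,0]]'|egrep 'tool|contact'
```

```text
tool_pos: [545.1, -13.1, 60.7]
contact_force: [-2.1, -1.4, 6.0]
tool_pos: [545.1, -13.1, 60.0]
contact_force: [-3.7, 0.5, 8.2]
```

```bash
for i in 1 2; do python3 -m jog '[[0,0,0.4,0,0,0],[0,0,0.4,0,0,0],[0,0,0,0,0,0],[0,0,0,0,0,0]]'|egrep 'tool|contact|rot|finger'; done
```

```text
tool_pos: [545.1, -13.1, 60.0]
tcp_rot: [3.141, -0.001, 0.188]
contact_force: [-5.2, 0.3, 15.6]
finger_force: 30.0
tool_pos: [545.1, -13.1, 59.9]
tcp_rot: [3.141, -0.001, 0.188]
contact_force: [-6.7, 0.9, 22.6]
finger_force: 30.0
```

The force now rises without travel, so the cover is on its ledges. One last look before I hand in.

```bash
python3 - <<'E'
from h import *
save(bot.capture("wrist"),'w6.png'); print(bot.get_obs()["contact_force"])
E
```

```text
[-7.4467333   0.83573884 21.8773663 ]
```

View pics/w6.png

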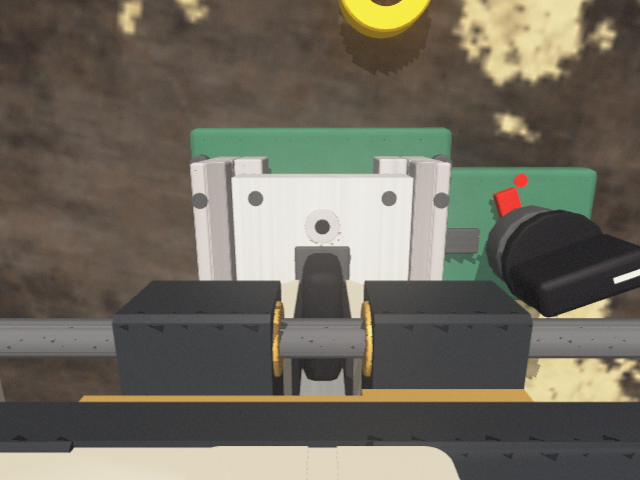

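The cover lies level in the channel, its far edge running (233,177) to (412,177). It sits below the cheek tops and in line with them. The knob's line is still turned to the green side at (630,275).

```bash
python3 -c "
from plant import bot
print(bot.close_job())"
```

```text
the job is handed in; nothing more can be done
None
```

The job is handed in, with no verdict returned: the stop knob is turned free and back up, and the cover is over the pin, pressed onto its ledges with about 22 N and still gripped.

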